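Load the check weights on the bench scale

ROBOT

A 6-joint arm with a two-finger parallel gripper is mounted at the origin on the work surface. World frame = base frame: x ahead of the robot, y to its left, z up, the work surface at z = 0. Lengths are in m, angles in rad, forces in N, time in s.
With the tool pointing down it reaches from about 0.15 to 0.775 m from the base axis. Payload 6.1 kg.
Tool frame: the origin (TCP) lies midway between the tips of the shut fingers; the grasp point (between the pads) lies 19 mm behind it; z points along the fingers, y is the line along which they close (so a half turn about z gives the same grasp; the last joint's range is limited). The gripper opens to 85 mm and grips with 20 to 120 N. Pads are 22 mm wide; open, the fingers measure 114 mm over their backs; the gripper's body (76 mm by 85 mm) begins 54 mm behind the grasp point. The pads swing forward as they close: fully open they stand 13 mm farther back than shut.
Start: joints at [0, 0.126, -0.04, 1.405, 0, 1.571], TCP at [0.525, -0, 0.231] pointing down, gripper open.
Joint ranges: [-2.72, 2.72], [-0.95, 1.95], [-1.27, 1.35], [-1.78, 2.02], [-1.46, 1.47], [-3.14, 3.14]. Speed limits (rad/s): [2.39, 2.39, 3.01, 3.14, 3.14, 3.14].

INTERFACE

Orientations are given as a rotation vector (axis times angle).
In Python, from station import sense, camera, get_calibration, finish_job, look_for, tip_of gives the robot as it stands.
- The arm moves only by the shell command python3 -m crank 'ROWS' [FORCE]. ROWS is JSON, a list of rows, each a list of 3 entries, a list of its own where there are three numbers: the opening, from -1 (shut) to 1 (fully open), then the shift along the tool's x, y, z in cm, then the turn about the tool's z in degrees. In form: [[fingers, [x, y, z], yaw], ...]. A call has exactly 10 rows; each row is the pose to reach, as a shift and turn from the pose commanded when the call began, along the tool's axes at that moment; what a row does not reach only later rows make up. A row lasts 1/12 s, in which the tool goes at most 41.7 mm and 7.16 degrees, less where a joint would pass 70% of its speed; a pose out of reach is approached as far as the arm can. A call with a gripper value outside its range is refused whole. The fingers move at their own pace and stop on an object; FORCE is the grip in N (left out, the last holds). Time passes only in rows, so rows that repeat a pose let the fingers close, or fill a call up. It gives the time, the measured TCP pose, the force, the opening and the grip force at its end, in the units of the state.
- sense(): the state, without advancing time (a new reading comes with each control period).
- camera(name): name is "scene" or "side" or "wrist"; returns (picture, depth): 480x640x3 uint8, blue, green, red; 480x640 float32, m along the optical axis (not along the pixel's ray), 0 where there is no reading.
- get_calibration(name): a dict with "fx", "fy", "cx", "cy" (pixels), "distortion" ([k1, k2, p1, p2, k3] as OpenCV has them; the pictures are not rectified), "rvec" (rotation vector, rad) and "tvec" (3), from world to camera coordinates, as OpenCV has them. Camera axes: x right, y down, z forward; pixel columns grow to the right and rows downward; lengths in m; the calibration is good to about 2 mm. A picture is of the moment at which its call begins: read the wrist's pose just before it. get_calibration takes no time and is no camera call; for the wrist camera it gives the pose at the moment of the call.
- finish_job(): hands the job in; it is judged then, once.
Trained networks look in the newest picture that a camera, given by its name, has taken for a name from the list of things; names that differ only in an ending like _2 or _b are one class to them, and where a whole thing is asked for, a point or a joint stands for the part that bears it (a point fixed in the world has none). Each returns a list of dicts, best first, with "score" (0 to 1); they miss things now and then, are a little off and sometimes report something else, mostly with a low value. They report only what shows in the picture. A call takes as long as a camera call. They do not tell look-alikes from the thing itself.
- look_for(target, camera): "at" ([x, y, z] in m, in the coordinates of the camera as it stood for that picture, good to about 4 mm: the middle of the surface that is visible of it).
- tip_of(target, camera): "at" ([x, y, z] in m, in the coordinates of the camera as it stood for that picture, good to about 4 mm: a listed point, or the origin of a listed thing).
The state is a dict: "t": time; "qpos": joint angles; "qd": joint speeds; "tau": joint torques, N m; "tool_pos": TCP position; "orientation": TCP orientation; "force": force on the tool from outside, world axes, zero at the start; "moment": the same for the moment, N m; "gripper_width": finger opening in m; "grasp_force": force on a finger pad.
Only numpy, scipy, OpenCV 4.12 (cv2) and the standard library are available. Lean on these libraries where they do the work, as an engineer would, in place of code of your own. Each camera call takes 0.05 s, during which the arm holds its last target. There are 200 camera calls.

TASK

Check the warehouse's bench scale: thread the plain steel ring weight down the post on the scale until it lies flat on the pan, then thread the brass ring weight down the same post until it lies flat on top of the steel one. Lower each weight down the post rather than dropping it, and leave the red ring weight, which is out of date, where it stands.

Things in the scene. Friction and masses are not known exactly. Their poses are not given: they have to be found in the camera images.
- post_foot (a point): Foot of the upright dark steel post on the bench scale, on the post's axis, level with the top of the scale's pan, 60 mm above the table; z points up along the post. The post is 14 mm in diameter and 70 mm tall, the last 10 mm tapering to 6 mm across at the tip. It stands in the middle of a bare square steel pan, 200 by 200 mm, whose sides run along this point's x and y. The scale is fixed to the table.
- steel_weight: Plain bare steel ring weight lying flat, 60 mm outside diameter, 28 mm hole straight through, 29 mm high, about 0.5 kg, loose on the table. Origin at the centre of its underside, z up along the hole.
- brass_weight: Brass (yellow metal) ring weight lying flat, 46 mm outside diameter, 28 mm hole straight through, 23 mm high, about 0.2 kg, loose on the table. Origin at the centre of its underside, z up along the hole.
- red_weight: Red-painted ring weight, the same size as the steel one (60 mm outside, 28 mm hole, 29 mm high), about 0.5 kg, loose on the table: a bystander to be left alone. Origin at the centre of its underside, z up along the hole.
There are look-alikes about, which are no part of the job. What is meant by the steel_weight is not green, and is the smaller of those in its own colour.

How it is judged:
On the way, in this order (a step that is already met when the one before it is completed fails the run):
1. the steel weight is down the post and flat on the pan (horizontal distance between steel_weight and post_foot below 0.012 m and z of steel_weight in the frame of post_foot between -0.005 and 0.005 m and angle between steel_weight's own z axis and vertical below 0.12 rad), for 0.2 s.
2. the brass weight is down the post and flat on the steel weight (all of step 1 and horizontal distance between brass_weight and post_foot below 0.012 m and z of brass_weight in the frame of post_foot between 0.023 and 0.035 m and angle between brass_weight's own z axis and vertical below 0.12 rad), for 0.2 s.
At the end, for the whole second after the job is handed in: Both weights round the post, within 12 mm of its axis, tilted under 0.12 rad, released and at rest: the steel one's underside within 5 mm of the pan, the brass one's 23 to 35 mm above the pan (on the steel one). The red weight within 30 mm of its start (all of step 2 and linear speed of each of steel_weight, brass_weight below 0.02 m/s and distance of red_weight from where it was at the start of the episode below 0.03 m); the robot touches nothing.
It fails at once if the red weight is moved more than 30 mm (distance of red_weight from where it was at the start of the episode above 0.03 m).
It fails at once if the steel weight falls down the post (faster than 0.6 m/s, a drop of about 20 mm) (horizontal distance between steel_weight and post_foot below 0.02 m and z of steel_weight in the frame of post_foot below 0.08 m and linear speed of steel_weight above 0.6 m/s).
It fails at once if the brass weight falls down the post (faster than 0.6 m/s, a drop of about 20 mm) (horizontal distance between brass_weight and post_foot below 0.02 m and z of brass_weight in the frame of post_foot below 0.08 m and linear speed of brass_weight above 0.6 m/s).
It also fails if it takes over 64 s, if anything falls off the work surface, if the arm or the gripper's body presses on something with over 40 N, if the wrist force passes 120 N, or if a joint passes its speed limit or range.

## Working session

There is one attempt and no reset: what is moved stays moved. The work goes in short steps, Python scripts to look and compute and a shell command to move; the robot and the scene stay as the last step left them, time stands still between calls to the robot, and variables do not carry over. Pictures are saved under pics/ and viewed, at most 10 in all, crops included, and the job is handed in when it is done.

```bash
ls; mkdir -p pics; cat > h.py <<'E'
import numpy as np, cv2
from station import *
def toworld(p,c):
    R=cv2.Rodrigues(np.array(c["rvec"],float))[0]
    return R.T@(np.array(p,float)-np.array(c["tvec"],float).ravel())
def topix(w,c):
    K=np.array([[c["fx"],0,c["cx"]],[0,c["fy"],c["cy"]],[0,0,1]])
    return cv2.projectPoints(np.array(w,float).reshape(1,3),np.array(c["rvec"],float),np.array(c["tvec"],float),K,np.array(c["distortion"],float))[0].ravel()
def unproj(px,c,d=None,z=None):
    K=np.array([[c["fx"],0,c["cx"]],[0,c["fy"],c["cy"]],[0,0,1]])
    u=cv2.undistortPoints(np.array(px,float).reshape(-1,1,2),K,np.array(c["distortion"],float)).reshape(-1,2)
    r=np.c_[u,np.ones(len(u))]
    R=cv2.Rodrigues(np.array(c["rvec"],float))[0];t=np.array(c["tvec"],float).ravel()
    if d is not None: return (r*np.reshape(d,(-1,1))-t)@R
    o=-R.T@t; w=r@R
    return o+w*((z-o[2])/w[:,2])[:,None]
E
python3 - <<'E'
from h import *
for n in ["scene","side"]:
    c=get_calibration(n); p,d=camera(n); cv2.imwrite(f"pics/{n}0.png",p)
    for t in ["steel_weight","brass_weight","red_weight","post_foot"]:
        for r in tip_of(t,n):
            w=toworld(r["at"],c); print(n,t,round(r["score"],2),w.round(3),topix(w,c).round())
print(sense())
E
```

```text
pics
scene steel_weight 0.85 [ 0.455 -0.07  -0.001] [291. 258.]
scene steel_weight 0.7 [0.383 0.029 0.001] [319. 216.]
scene steel_weight 0.59 [ 0.335 -0.072 -0.   ] [268. 216.]
scene brass_weight 0.9 [ 0.611 -0.084 -0.003] [316. 325.]
scene red_weight 0.65 [ 0.545 -0.294 -0.002] [198. 341.]
scene post_foot 0.7 [0.562 0.202 0.056] [436. 235.]
side steel_weight 0.92 [ 0.334 -0.075 -0.001] [215. 308.]
side steel_weight 0.68 [ 0.454 -0.072 -0.001] [295. 300.]
side steel_weight 0.66 [ 0.381  0.026 -0.005] [246. 268.]
side brass_weight 0.97 [ 0.612 -0.088  0.002] [401. 297.]
side red_weight 0.56 [ 0.547 -0.294  0.006] [397. 411.]
side post_foot 0.76 [0.564 0.206 0.06 ] [336. 181.]
{'t': 0.5, 'qpos': array([-2.17799854e-05,  1.25785447e-01, -3.96608960e-02,  1.40542758e+00,
       -6.95199768e-06,  1.57073809e+00]), 'qd': array([ 6.44293270e-04, -3.16863125e-03, -1.11248024e-05,  3.35083354e-04,
       -4.93634732e-05, -1.03828247e-03]), 'tau': array([-1.58963700e-03, -4.35292912e+01,  3.52822959e+01,  2.11653532e-03,
       -7.68056407e-05, -2.77918326e-05]), 'tool_pos': array([ 5.24943791e-01, -1.34875834e-05,  2.31274256e-01]), 'orientation': array([-2.22136565e+00, -2.22144664e+00,  9.39043186e-05]), 'force': array([-0.37125236, -0.25518519,  0.31152502]), 'moment': array([-0.00557005, -0.02496497, -0.02274204]), 'grasp_force': 0.0, 'gripper_width': 0.08508247321179105}
```

View pics/scene0.png

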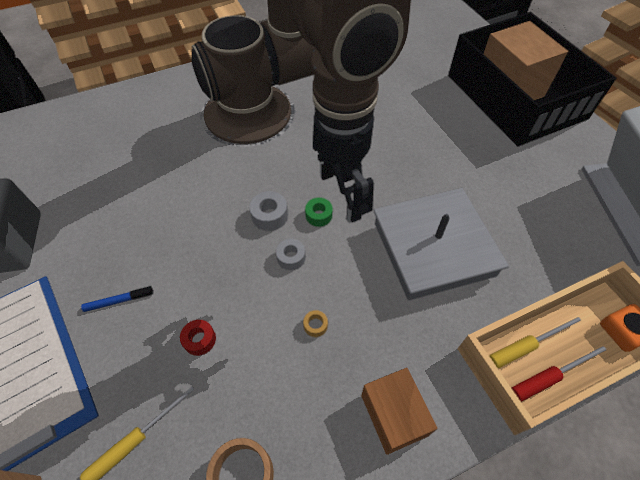

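```bash
python3 - <<'E'
import cv2
a=cv2.imread("pics/scene0.png")[170:290,220:380]; b=cv2.imread("pics/side0.png")[235:340,180:340]
a=cv2.resize(a,None,fx=2.5,fy=2.5,interpolation=3);b=cv2.resize(b,None,fx=2.5,fy=2.5,interpolation=3)
cv2.imwrite("pics/crop1.png",cv2.vconcat([a,b]))
E
```

```text
(no output)
```

View pics/crop1.png

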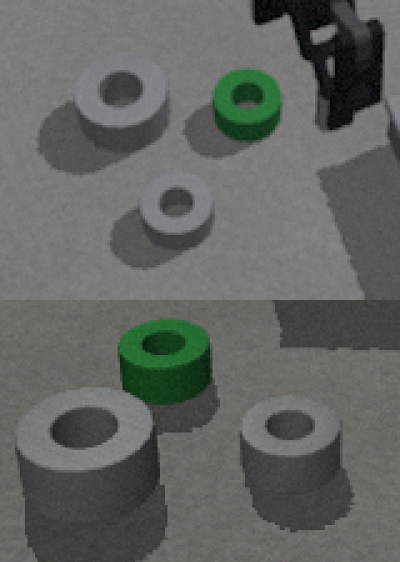

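The grey candidates are the big ring at (268,210) and the small ring at (291,254); the green ring is at (319,211). The small grey one at (291,254) fits because it isn't green and is the smaller of its colour. The crop confirms this. Brass is at (316,323), red at (198,337) and the post at (442,226). I'll refine the positions with depth from both views.

```bash
cat > ref.py <<'E'
from h import *
def cloud(n):
    c=get_calibration(n); p,d=camera(n); v,u=np.nonzero(d>0)
    return unproj(np.c_[u,v],c,d=d[v,u]), p
def rings(n,items):
    P,_=cloud(n)
    for name,(x,y),r,zmin in items:
        q=P[(np.hypot(P[:,0]-x,P[:,1]-y)<r)&(P[:,2]>zmin)]
        if len(q)<5: print(n,name,"few",len(q)); continue
        zt=np.percentile(q[:,2],90); 
        t=q[q[:,2]>zt-.006] if name!="post" else q
        (cx,cy),rr=cv2.minEnclosingCircle(t[:,:2].astype(np.float32))
        print(n,name,len(t),"circ",round(cx,4),round(cy,4),"r",round(rr,4),"med z top",np.median(t[:,2]).round(4),"mean",q.mean(0).round(4),"zmax",q[:,2].max().round(4))
        if name=="post":
            b=P[(np.abs(P[:,0]-x)<.07)&(np.abs(P[:,1]-y)<.07)&(P[:,2]>.04)&(P[:,2]<.07)]; print("  pan z",np.median(b[:,2]).round(4))
            for lo in np.arange(.075,.135,.015):
                s=q[(q[:,2]>lo)&(q[:,2]<lo+.015)]; print("  ",lo.round(3),len(s),s.mean(0).round(4) if len(s) else "")
E
python3 - <<'E'
from ref import *
I=[("steel",(.4545,-.071),.045,.02),("big",(.335,-.073),.06,.02),("brass",(.6115,-.086),.04,.015),("red",(.546,-.294),.045,.02),("post",(.563,.204),.03,.075)]
for n in ["scene","side","wrist"]: rings(n,I)
for n in ["wrist"]:
    c=get_calibration(n); p,d=camera(n); cv2.imwrite("pics/w0.png",p)
E
```

```text
scene steel 541 circ 0.4603 -0.0651 r 0.0367 med z top 0.0292 mean [ 0.4589 -0.0671  0.0655] zmax 0.5393
scene big 738 circ 0.3354 -0.0704 r 0.0411 med z top 0.0389 mean [ 0.3401 -0.0714  0.0363] zmax 0.0429
scene brass 309 circ 0.6117 -0.0854 r 0.0239 med z top 0.0217 mean [ 0.6137 -0.0862  0.0215] zmax 0.0259
scene red 668 circ 0.5452 -0.2915 r 0.0304 med z top 0.0282 mean [ 0.5471 -0.2909  0.0277] zmax 0.0325
scene post 150 circ 0.5673 0.2017 r 0.0072 med z top 0.1076 mean [0.5687 0.1994 0.1059] zmax 0.1311
  pan z 0.06
   0.075 33 [0.5685 0.1988 0.0823]
   0.09 37 [0.5697 0.1991 0.0975]
   0.105 37 [0.5694 0.1989 0.1127]
   0.12 43 [0.5675 0.2006 0.1254]
   0.135 0 
side steel 757 circ 0.4539 -0.073 r 0.0313 med z top 0.0286 mean [ 0.4542 -0.0777  0.0274] zmax 0.0309
side big 1346 circ 0.3363 -0.074 r 0.041 med z top 0.0386 mean [ 0.3367 -0.0823  0.0348] zmax 0.0412
side brass 404 circ 0.6103 -0.0898 r 0.0236 med z top 0.0221 mean [ 0.6096 -0.0927  0.021 ] zmax 0.0247
side red 1592 circ 0.5443 -0.2951 r 0.0307 med z top 0.0286 mean [ 0.5432 -0.2985  0.0278] zmax 0.0314
side post 197 circ 0.5666 0.1962 r 0.0083 med z top 0.1034 mean [0.5658 0.1938 0.1028] zmax 0.1299
  pan z 0.0601
   0.075 50 [0.5656 0.1938 0.0827]
   0.09 54 [0.5657 0.1934 0.0978]
   0.105 59 [0.5659 0.1936 0.1121]
   0.12 34 [0.5661 0.1951 0.1244]
   0.135 0 
wrist steel 1678 circ 0.4547 -0.068 r 0.0301 med z top 0.0282 mean [ 0.4551 -0.0662  0.0278] zmax 0.0315
wrist big 3184 circ 0.3363 -0.0692 r 0.041 med z top 0.0384 mean [ 0.3397 -0.0657  0.0361] zmax 0.0407
wrist brass 790 circ 0.6112 -0.0847 r 0.0236 med z top 0.0222 mean [ 0.6107 -0.083   0.0215] zmax 0.0243
wrist red 127 circ 0.5405 -0.2682 r 0.0203 med z top 0.0261 mean [ 0.5399 -0.2633  0.0247] zmax 0.0297
wrist post few 0
```

View pics/w0.png

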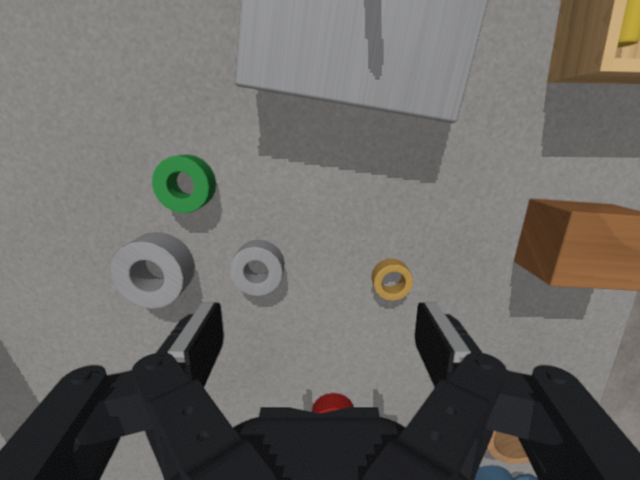

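The wrist view shows steel at (257,268), brass at (392,279), and the big grey and green decoys at left. Moving over the steel ring, then a close check.

```bash
python3 -m crank '[[1,[-2.3,-2.3,2.5],0],[1,[-4.6,-4.7,5],0],[1,[-6.9,-7.05,8],0],[1,[-6.9,-7.05,10],0],[1,[-6.9,-7.05,10],0],[1,[-6.9,-7.05,10],0],[1,[-6.9,-7.05,10],0],[1,[-6.9,-7.05,10],0],[1,[-6.9,-7.05,10],0],[1,[-6.9,-7.05,10],0]]' 40
python3 - <<'E'
from ref import *
print(sense()["tool_pos"])
rings("wrist",[("steel",(.4545,-.07),.045,.02)])
p,d=camera("wrist"); c=get_calibration("wrist"); cv2.imwrite("pics/w1.png",p)
print(topix([.4545,-.0695,.029],c))
E
```

```text
t: 1.53
tool_pos: [0.4556, -0.0687, 0.1323]
orientation: [2.219, 2.222, 0.002]
force: [0.1, -0.7, -0.3]
gripper_width: 0.0851
grasp_force: 0.0
[ 0.45559127 -0.06868402  0.13230899]
wrist steel 8624 circ 0.4561 -0.0547 r 0.0321 med z top 0.2252 mean [ 0.4535 -0.0562  0.191 ] zmax 0.232
[316.85233778 242.36407125]
```

View pics/w1.png

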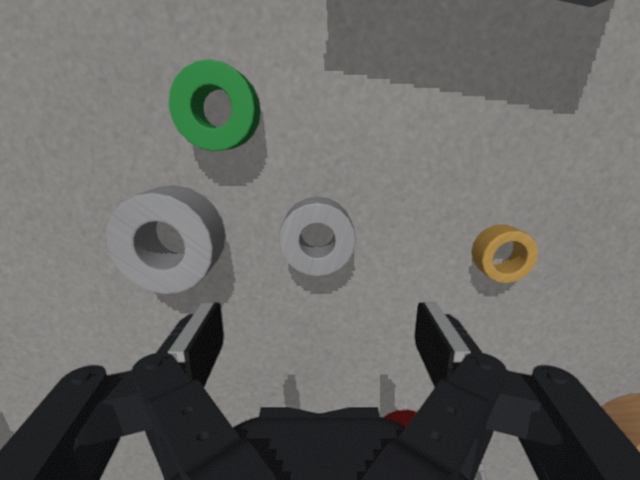

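The steel ring is centred between the fingers, with its top face at about (317,239). The big grey ring leaves room for the left finger.

```bash
sed -i 's/(P\[:,2\]>zmin)\]/(P[:,2]>zmin)\&(P[:,2]<(.15 if name=="post" else zmin+.025))]/' ref.py
python3 - <<'E'
from ref import *
rings("wrist",[("steel",(.4545,-.07),.045,.02),("brass",(.611,-.086),.035,.015),("big",(.335,-.073),.06,.02)])
print(unproj([[317.3,238.5]],get_calibration("wrist"),z=.029), sense()["tool_pos"])
E
```

```text
wrist steel 3544 circ 0.4547 -0.068 r 0.03 med z top 0.0284 mean [ 0.4546 -0.0666  0.0281] zmax 0.0306
wrist brass 1702 circ 0.6112 -0.0847 r 0.0236 med z top 0.0222 mean [ 0.6097 -0.0834  0.0214] zmax 0.0247
wrist big 6950 circ 0.3366 -0.0688 r 0.0409 med z top 0.0384 mean [ 0.3386 -0.0661  0.0366] zmax 0.0407
[[ 0.45462344 -0.06635645  0.029     ]] [ 0.45489299 -0.06879577  0.13165017]
```

```bash
python3 -m crank '[[1,[0.1,0,3],0],[1,[0.1,0,6],0],[1,[0.1,0,9],0],[1,[0.1,0,11],0],[1,[0.1,0,12.5],0],[1,[0.1,0,12.5],0],[1,[0.1,0,12.5],0],[-1,[0.1,0,12.5],0],[-1,[0.1,0,12.5],0],[-1,[0.1,0,12.5],0]]' 60
python3 -m crank '[[-1,[0,0,0],0],[-1,[0,0,0],0],[-1,[0,0,0],0],[-1,[0,0,0],0],[-1,[0,0,0],0],[-1,[0,0,-1],0],[-1,[0,0,-2],0],[-1,[0,0,-3],0],[-1,[0,0,-3],0],[-1,[0,0,-3],0]]' 60
```

```text
t: 2.52
tool_pos: [0.4552, -0.0682, 0.0084]
orientation: [2.22, 2.22, 0.002]
force: [-3.6, 0.3, 6.9]
gripper_width: 0.0584
grasp_force: 62.3
t: 3.35
tool_pos: [0.4553, -0.0681, 0.0373]
orientation: [2.22, 2.22, 0.002]
force: [-0.1, -1.0, -4.8]
gripper_width: 0.0583
grasp_force: 66.0
```

```bash
python3 -m crank '[[-1,[0,0,-4],0],[-1,[0,0,-8],0],[-1,[0.5,0.5,-12],0],[-1,[3,2,-16],0],[-1,[6.5,3.7,-18],0],[-1,[10,5.3,-20],0],[-1,[13.5,7,-22],0],[-1,[17,9,-22],0],[-1,[19,10.5,-22],0],[-1,[20,11.1,-22],0]]' 60
python3 -m crank '[[-1,[0,0,0],0],[-1,[0,0,0],0],[-1,[0,0,0],0],[-1,[0,0,0],0],[-1,[0,0,0],0],[-1,[0,0,0],0],[-1,[0,0,0],0],[-1,[0,0,0],0],[-1,[0,0,0],0],[-1,[0,0,0],0]]' 60
python3 - <<'E'
from ref import *
print(sense()["tool_pos"])
c=get_calibration("wrist")
rings("wrist",[("post",(.5665,.2),.03,.075)])
p,d=camera("wrist"); cv2.imwrite("pics/w2.png",p)
for r in tip_of("post_foot","wrist"): print(r["score"],toworld(r["at"],c).round(4))
for n in ["scene","side"]:
    P,q=cloud(n); t=sense()["tool_pos"]
for r in tip_of("steel_weight","wrist"): print(r["score"],toworld(r["at"],c).round(4))
E
```

```text
t: 4.18
tool_pos: [0.5677, 0.1361, 0.2553]
orientation: [-2.217, -2.225, -0.002]
force: [0.7, -0.7, -5.3]
gripper_width: 0.0581
grasp_force: 68.4
t: 5.02
tool_pos: [0.5655, 0.1319, 0.2564]
orientation: [2.222, 2.221, 0.0]
force: [-0.0, 0.8, -4.8]
gripper_width: 0.0583
grasp_force: 68.4
[0.56545991 0.13188942 0.2563921 ]
wrist post 237 circ 0.5662 0.203 r 0.007 med z top 0.1248 mean [0.5661 0.2033 0.1247] zmax 0.1311
  pan z 0.0595
   0.075 1 [0.5666 0.21   0.0895]
   0.09 1 [0.5692 0.2092 0.0903]
   0.105 15 [0.5641 0.2023 0.1193]
   0.12 220 [0.5662 0.2033 0.1254]
   0.135 0 
0.94 [0.5647 0.2032 0.0604]
0.75 [0.5629 0.13   0.2505]
0.63 [ 0.3385 -0.07    0.0042]
0.62 [0.3802 0.0281 0.0017]
```

View pics/w2.png

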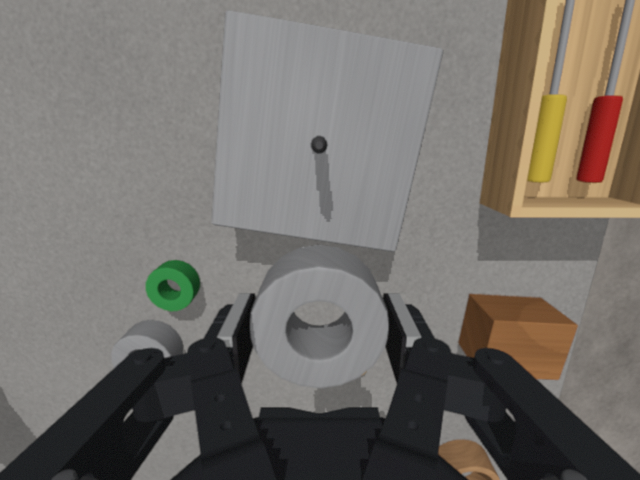

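The ring is held level between the pads with its top face at about (319,328). The post tip is at (319,144).

```bash
cat > held.py <<'E'
from h import *
def held(ro,ri,h):
    s=sense(); t=s["tool_pos"]; c=get_calibration("wrist"); p,d=camera("wrist"); v,u=np.nonzero(d>0)
    P=unproj(np.c_[u,v],c,d=d[v,u]); hsv=cv2.cvtColor(p,cv2.COLOR_BGR2HSV)[v,u]
    m=(np.hypot(P[:,0]-t[0],P[:,1]-t[1])<ro+.01)&(P[:,2]>t[2])&(P[:,2]<t[2]+.04)&(hsv[:,2]>100)
    q=P[m]; zt=np.percentile(q[:,2],80); q=q[np.abs(q[:,2]-zt)<.005]
    A=np.c_[q[:,:2]-t[:2],np.ones(len(q))]; k=np.linalg.lstsq(A,q[:,2],rcond=None)[0]
    x=q[np.abs(q[:,0]-t[0])<ro]
    (cx,cy),r=cv2.minEnclosingCircle(x[:,:2].astype(np.float32))
    # hole: fit via best annulus
    from scipy.optimize import minimize
    f=lambda a:-np.mean((lambda rr:(rr<ro)&(rr>ri))(np.hypot(x[:,0]-a[0],x[:,1]-a[1])))
    g=min(((f((a,b)),a,b) for a in np.arange(t[0]-.008,t[0]+.008,.0005) for b in np.arange(t[1]-.01,t[1]+.01,.0005)))
    print("tcp",t.round(4),"ring",len(q),"plane",k.round(4),"circ",round(cx,4),round(cy,4),round(r,4),"annulus",np.round(g,4), "underside-tcp",round(k[2]-h-t[2],4))
E
python3 - <<'E'
from held import *
held(.03,.014,.029)
E
```

```text
tcp [0.5655 0.132  0.2563] ring 11063 plane [-0.0006 -0.003   0.2759] circ 0.5662 0.1316 0.0307 annulus [-0.9909  0.566   0.1325] underside-tcp -0.0093
```

```bash
python3 -m crank '[[-1,[2,0,0],0],[-1,[5,0,-0],0],[-1,[7.1,0,2],0],[-1,[7.1,0,5],0],[-1,[7.1,0,7.5],0],[-1,[7.1,0,9.5],0],[-1,[7.1,0,9.5],0],[-1,[7.1,0,9.5],0],[-1,[7.1,0,9.5],0],[-1,[7.1,0,9.5],0]]' 60
python3 - <<'E'
from held import *
held(.03,.014,.029)
p,d=camera("wrist"); cv2.imwrite("pics/w3.png",p)
E
```

```text
t: 6.2
tool_pos: [0.5666, 0.2033, 0.1634]
orientation: [2.221, 2.22, 0.005]
force: [0.9, -0.1, -3.7]
gripper_width: 0.0582
grasp_force: 68.4
tcp [0.5666 0.2033 0.1634] ring 10943 plane [ 0.003  -0.0019  0.1831] circ 0.5671 0.2028 0.0306 annulus [-0.9939  0.5671  0.2033] underside-tcp -0.0093
```

View pics/w3.png

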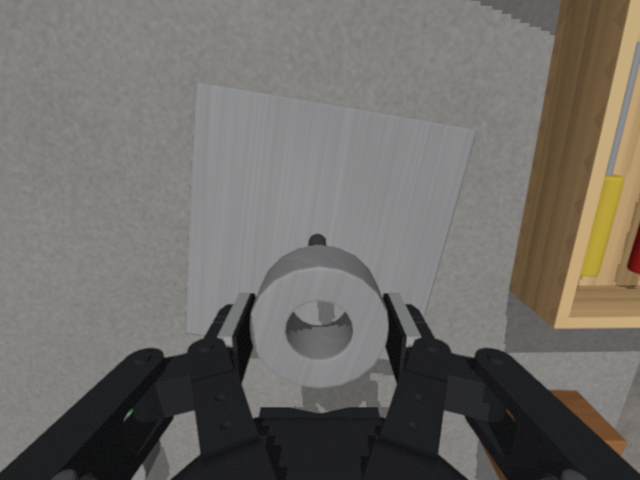

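The post tip shows just above the held ring at (317,240), as the oblique view should give for an aligned ring. Lowering partway while watching the force.

```bash
python3 - <<'E'
from h import *
print(topix([.566,.203,.130],get_calibration("wrist")))
E
python3 -m crank '[[-1,[0,-0.05,0.8],0],[-1,[0,-0.05,1.6],0],[-1,[0,-0.05,2.4],0],[-1,[0,-0.05,3.2],0],[-1,[0,-0.05,4],0],[-1,[0,-0.05,4.8],0],[-1,[0,-0.05,5.6],0],[-1,[0,-0.05,5.6],0],[-1,[0,-0.05,5.6],0],[-1,[0,-0.05,5.6],0]]' 60
python3 - <<'E'
from held import *
held(.03,.014,.029)
p,d=camera("wrist"); cv2.imwrite("pics/w4.png",p[230:430,200:440])
p,d=camera("side"); cv2.imwrite("pics/s4.png",p[100:260,220:460])
a=cv2.vconcat([cv2.resize(cv2.imread("pics/w4.png"),(480,400)),cv2.resize(cv2.imread("pics/s4.png"),(480,320))]);cv2.imwrite("pics/c4.png",cv2.resize(a,(400,600)))
E
```

```text
[316.59158033 279.46828447]
t: 7.13
tool_pos: [0.5652, 0.2031, 0.1055]
orientation: [2.221, 2.221, 0.001]
force: [-0.6, -0.0, -4.7]
gripper_width: 0.0578
grasp_force: 68.4
tcp [0.5652 0.2031 0.1055] ring 10934 plane [-1.000e-04 -2.800e-03  1.252e-01] circ 0.5641 0.203 0.0316 annulus [-0.9945  0.5657  0.2031] underside-tcp -0.0093
```

View pics/c4.png

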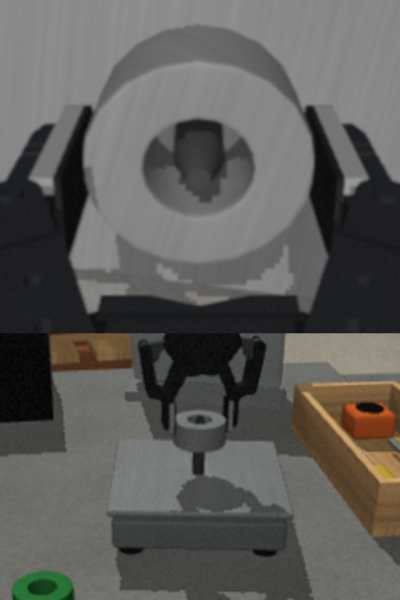

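The post tip is inside the hole and there is no contact force, so the ring is threaded. Lowering to the pan.

```bash
python3 -m crank '[[-1,[0,0,0.8],0],[-1,[0,0,1.6],0],[-1,[0,0,2.4],0],[-1,[0,0,3],0],[-1,[0,0,3.3],0],[-1,[0,0,3.5],0],[-1,[0,0,3.6],0],[-1,[0,0,3.6],0],[-1,[0,0,3.6],0],[-1,[0,0,3.6],0]]' 60
```

```text
t: 8.12
tool_pos: [0.5653, 0.2031, 0.0697]
orientation: [2.221, 2.221, 0.001]
force: [1.1, 0.6, -4.7]
gripper_width: 0.0583
grasp_force: 68.4
```

```bash
python3 -m crank '[[-1,[0,0,0.1],0],[-1,[0,0,0.15],0],[-1,[0,0,0.15],0],[0.6,[0,0,0.1],0],[1,[0,0,0.1],0],[1,[0,0,0.1],0],[1,[0,0,0.1],0],[1,[0,0,0.1],0],[1,[0,0,0.1],0],[1,[0,0,-1],0]]' 60
python3 - <<'E'
from ref import *
rings("side",[("steel",(.566,.203),.045,.075)])
rings("wrist",[("steel",(.566,.203),.045,.075)])
print(sense()["gripper_width"])
E
```

```text
t: 8.95
tool_pos: [0.5637, 0.2026, 0.0775]
orientation: [-2.22, -2.22, 0.005]
force: [-0.4, 0.2, -0.1]
gripper_width: 0.0855
grasp_force: 0.0
side steel 327 circ 0.5725 0.1966 r 0.0357 med z top 0.0886 mean [0.5655 0.1869 0.0862] zmax 0.1
wrist steel 9410 circ 0.566 0.2048 r 0.0445 med z top 0.0884 mean [0.5658 0.2091 0.0878] zmax 0.1
0.08555456869304731
```

Steel lies with its top at 0.0885, flat on the pan. Next the brass ring.

```bash
python3 -m crank '[[1,[0,0,-4],0],[1,[0,0,-8],0],[1,[0,0,-12],0],[1,[-3,0.5,-13],0],[1,[-7,1,-13],0],[1,[-11,2,-13],0],[1,[-15,3,-13],0],[1,[-19,4,-13],0],[1,[-23,4.6,-11],0],[1,[-26,4.6,-9],0]]' 60
python3 -m crank '[[1,[-2,0,2],0],[1,[-3.5,0,3],0],[1,[-3.5,0,3],0],[1,[-3.5,0,3],0],[1,[-3.5,0,3],0],[1,[-3.5,0,3],0],[1,[-3.5,0,3],0],[1,[-3.5,0,3],0],[1,[-3.5,0,3],0],[1,[-3.5,0,3],0]]' 60
python3 - <<'E'
from ref import *
rings("wrist",[("brass",(.611,-.086),.035,.015)])
rings("wrist",[("brass",(.611,-.086),.035,.015)])
print(sense()["tool_pos"])
E
```

```text
t: 9.88
tool_pos: [0.613, -0.0596, 0.171]
orientation: [2.219, 2.217, 0.005]
force: [0.9, -1.1, -0.4]
gripper_width: 0.0851
grasp_force: 0.0
t: 10.72
tool_pos: [0.6111, -0.0915, 0.1396]
orientation: [2.22, 2.222, 0.0]
force: [-0.1, -0.6, -0.8]
gripper_width: 0.0855
grasp_force: 0.0
wrist brass 1572 circ 0.6114 -0.0845 r 0.023 med z top 0.0223 mean [ 0.6114 -0.0834  0.0219] zmax 0.0243
wrist brass 1577 circ 0.6114 -0.0843 r 0.023 med z top 0.0222 mean [ 0.6114 -0.0834  0.0219] zmax 0.0248
[ 0.61102669 -0.091745    0.13938258]
```

```bash
python3 -m crank '[[1,[0.7,0,3],0],[1,[0.7,0,6],0],[1,[0.7,0,9],0],[1,[0.7,0,11.5],0],[1,[0.7,0,13],0],[1,[0.7,0,13.4],0],[1,[0.7,0,13.4],0],[-1,[0.7,0,13.4],0],[-1,[0.7,0,13.4],0],[-1,[0.7,0,13.4],0]]' 40
python3 -m crank '[[-1,[0,0,0],0],[-1,[0,0,0],0],[-1,[0,0,0],0],[-1,[0,0,0],0],[-1,[0,0,0],0],[-1,[0,0,-1],0],[-1,[0,0,-2],0],[-1,[0,0,-3],0],[-1,[0,0,-3],0],[-1,[0,0,-3],0]]' 40
```

```text
t: 11.65
tool_pos: [0.6122, -0.0852, 0.007]
orientation: [2.22, 2.22, 0.003]
force: [1.3, -0.4, -0.7]
gripper_width: 0.0514
grasp_force: 0.0
t: 12.48
tool_pos: [0.6119, -0.0851, 0.0366]
orientation: [2.22, 2.22, 0.002]
force: [0.5, -0.2, -2.2]
gripper_width: 0.0444
grasp_force: 41.4
```

```bash
python3 -m crank '[[-1,[0,0,-4],0],[-1,[0,0,-8],0],[-1,[0.5,0,-12],0],[-1,[3,-0.5,-15],0],[-1,[6.5,-1,-18],0],[-1,[10,-2,-18],0],[-1,[14,-3,-18],0],[-1,[18,-4,-18],0],[-1,[22,-4.6,-18],0],[-1,[26,-4.6,-18],0]]' 40
python3 -m crank '[[-1,[2,0,0],0],[-1,[2.8,0,0],0],[-1,[2.8,0,0],0],[-1,[2.8,0,0],0],[-1,[2.8,0,0],0],[-1,[2.8,0,0],0],[-1,[2.8,0,0],0],[-1,[2.8,0,0],0],[-1,[2.8,0,0],0],[-1,[2.8,0,0],0]]' 40
python3 - <<'E'
from held import *
held(.023,.014,.023)
from ref import *
rings("wrist",[("post",(.5665,.203),.012,.1)])
E
```

```text
t: 13.32
tool_pos: [0.5634, 0.1766, 0.2154]
orientation: [-2.221, -2.221, 0.001]
force: [1.0, 0.3, -1.2]
gripper_width: 0.0443
grasp_force: 41.9
t: 14.15
tool_pos: [0.5651, 0.2026, 0.2154]
orientation: [2.222, 2.221, 0.0]
force: [0.2, -0.3, -1.0]
gripper_width: 0.0442
grasp_force: 41.9
tcp [0.5651 0.2026 0.2154] ring 5421 plane [-0.001  -0.0015  0.2301] circ 0.5658 0.2033 0.0233 annulus [-0.976   0.5656  0.2036] underside-tcp -0.0083
wrist post 367 circ 0.566 0.203 r 0.007 med z top 0.1221 mean [0.566  0.206  0.1202] zmax 0.1307
  pan z 0.0595
   0.075 0 
   0.09 26 [0.5662 0.2086 0.1026]
   0.105 102 [0.566  0.2081 0.1129]
   0.12 239 [0.5659 0.2048 0.1252]
   0.135 0
```

Ring and post agree within 1 mm. Threading it down.

```bash
python3 -m crank '[[-1,[0,0,2],0],[-1,[0,0,4],0],[-1,[0,0,5.5],0],[-1,[0,0,6.5],0],[-1,[0,0,7.5],0],[-1,[0,0,8.5],0],[-1,[0,0,9.4],0],[-1,[0,0,10.2],0],[-1,[0,0,10.2],0],[-1,[0,0,10.2],0]]' 40
python3 - <<'E'
from held import *
held(.023,.014,.023)
p,d=camera("wrist"); a=cv2.resize(p[230:430,200:440],(480,400))
p,d=camera("side"); b=cv2.resize(p[100:200,280:400],(480,400))
cv2.imwrite("pics/c5.png",cv2.resize(cv2.hconcat([a,b]),(800,333)))
E
```

```text
t: 15.08
tool_pos: [0.5648, 0.203, 0.113]
orientation: [-2.221, -2.221, 0.001]
force: [0.7, 0.1, -0.9]
gripper_width: 0.0441
grasp_force: 41.9
tcp [0.5648 0.203  0.113 ] ring 5371 plane [-0.0015 -0.0015  0.1278] circ 0.5659 0.2039 0.0234 annulus [-0.9793  0.5653  0.204 ] underside-tcp -0.0082
```

View pics/c5.png

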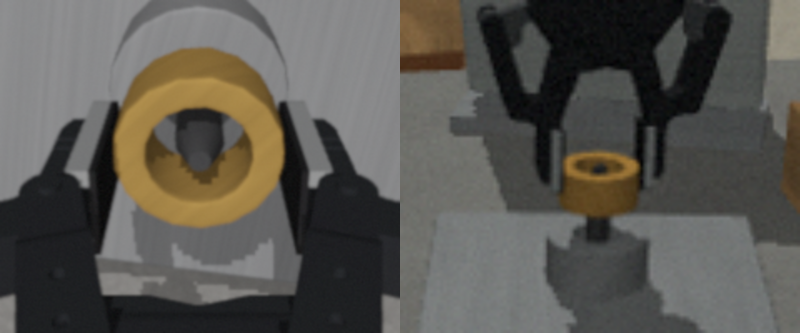

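The post tip is visible in the brass hole, with the steel ring below it.

```bash
python3 -m crank '[[-1,[0,0,0.5],0],[-1,[0,0,0.9],0],[-1,[0,0,1.2],0],[-1,[0,0,1.4],0],[-1,[0,0,1.5],0],[-1,[0,0,1.55],0],[-1,[0,0,1.6],0],[-1,[0,0,1.6],0],[-1,[0,0,1.6],0],[-1,[0,0,1.6],0]]' 40
```

```text
t: 16.07
tool_pos: [0.5651, 0.203, 0.0975]
orientation: [2.221, 2.221, 0.0]
force: [0.1, 0.4, -2.1]
gripper_width: 0.0445
grasp_force: 41.9
```

```bash
python3 -m crank '[[-1,[0,0,0.1],0],[-1,[0,0,0.1],0],[-1,[0,0,0.1],0],[0.4,[0,0,0.1],0],[1,[0,0,0.1],0],[1,[0,0,0.1],0],[1,[0,0,0.1],0],[1,[0,0,0.1],0],[1,[0,0,0.1],0],[1,[0,0,-1],0]]' 40
python3 -m crank '[[1,[0,0,-3],0],[1,[0,0,-6],0],[1,[0,0,-9],0],[1,[0,0,-10],0],[1,[0,0,-10],0],[1,[0,0,-10],0],[1,[0,0,-10],0],[1,[0,0,-10],0],[1,[0,0,-10],0],[1,[0,0,-10],0]]' 40
python3 - <<'E'
from ref import *
for n in ["side","wrist"]:
    rings(n,[("steel",(.566,.203),.045,.075),("brass",(.566,.203),.035,.1)]); 
p,d=camera("side"); cv2.imwrite("pics/c6.png",cv2.resize(p[120:240,260:420],(640,480)))
E
```

```text
t: 16.9
tool_pos: [0.5638, 0.2026, 0.1056]
orientation: [-2.22, -2.22, 0.005]
force: [0.0, 0.0, 0.4]
gripper_width: 0.0853
grasp_force: 0.0
t: 17.73
tool_pos: [0.5645, 0.2028, 0.2061]
orientation: [-2.221, -2.221, 0.003]
force: [-0.8, -0.3, 0.1]
gripper_width: 0.0855
grasp_force: 0.0
side steel 110 circ 0.5644 0.1914 r 0.0251 med z top 0.095 mean [0.5628 0.1797 0.0871] zmax 0.1
side brass 103 circ 0.567 0.1973 r 0.0221 med z top 0.1119 mean [0.5649 0.19   0.1092] zmax 0.1246
wrist steel 805 circ 0.5659 0.2037 r 0.0293 med z top 0.0892 mean [0.566  0.2151 0.0883] zmax 0.1
wrist brass 2043 circ 0.5655 0.2041 r 0.0229 med z top 0.1113 mean [0.5657 0.2055 0.111 ] zmax 0.1249
```

View pics/c6.png

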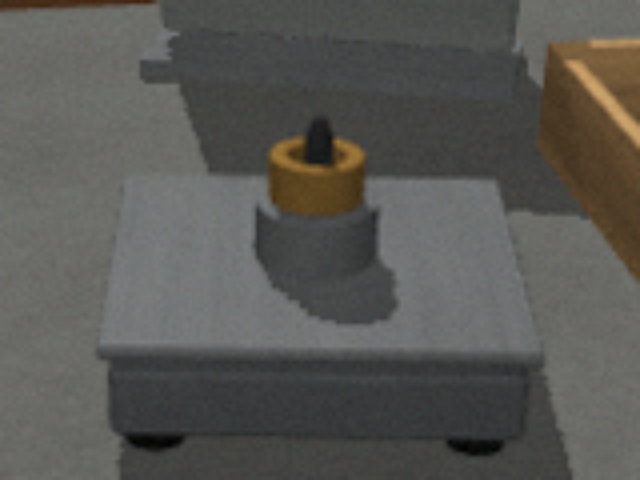

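Brass lies flat on steel around the post (tops at 0.111 and 0.089) and the gripper is clear. Handing in.

```bash
python3 -c "
from station import finish_job
print(finish_job())"
```

```text
the job is handed in; nothing more can be done
None
```

The steel ring lies flat on the scale's pan with the brass ring flat on top of it, both lowered down the post; I left the red weight alone, and the job was handed in at about 18 s, with no verdict returned.

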